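# Put the stray spice jars back in the pop-up caddy

## Robot

A 6-joint arm with a two-finger parallel gripper is mounted at the origin on a cart in front of the work surface, level with it; the furniture and walls round the work are solid. World frame = base frame: x ahead of the robot, y to its left, z up, the work surface at z = 0. Lengths are in m, angles in rad, forces in N, time in s.
With the tool pointing down it reaches from about 0.275 to 1 m from the base axis. Payload 8.4 kg.
Tool frame: the origin (TCP) lies midway between the tips of the shut fingers; the grasp point (between the pads) lies 19 mm behind it (arm.grip_point_offset is the x of the grasp point in the tool frame, in m); x points along the fingers, y is the direction in which the jaws open and shut, and the axes are right-handed (so a half turn about x gives the same grasp; the last joint's range is limited). The gripper opens to 85 mm and grips with 20 to 120 N. Pads are 22 mm wide; open, the fingers measure 114 mm over their backs; the gripper's body (76 mm by 85 mm) begins 54 mm behind the grasp point. The pads swing forward as they close: fully open they stand 13 mm farther back than shut.
Start: joints at [1.235, 0.353, 1.633, -0, 1.155, -0.002], TCP at [0.205, 0.591, 0.196] pointing down, gripper open.
Joint ranges: [-2.63, 2.63], [-0.92, 2.1], [0.06, 2.66], [-1.3, 4.44], [0, 2.69], [-3.02, 3.02]. Speed limits (rad/s): [2.22, 2.22, 2.79, 3.14, 3.14, 3.14].

## Interface

Orientations are given as a unit quaternion [w, x, y, z].
In Python, from cell import arm gives the robot as it stands. The module is installed in compiled form; this text tells all that it offers. Calls block until the motion is done:
- arm.move_to(position, orientation): joint-space move of the TCP to a pose.
- arm.move_linear(position, rot=None, v=0.15, threshold=None): straight line of the TCP; rot=None keeps the orientation; v is the mean speed in m/s. With threshold (N) it stops when the force on the tool has changed by that much, and returns True; else False.
- arm.move_joints(angles): joint-space move.
- arm.set_gripper(opening, effort=None): finger opening in m; effort is the grip in N (None keeps the last); returns when the fingers have stopped.
- arm.pause(seconds).
- arm.ik(position, orientation): joint angles nearest the present ones, or None.
- arm.grab_frame(name): name is "scene" or "top" or "wrist"; returns the picture (420x560x3 uint8, red, green, blue); there is no depth.
- arm.calibration(name): a dict with "intrinsics" (3x3 intrinsics, pixels), "T" (4x4, takes a point from camera to world coordinates). Camera axes: x right, y up, looking along -z (the intrinsics and any distortion apply to the point x, -y, -z); pixel columns grow to the right and rows downward; lengths in m; the calibration is good to about 2 mm. A picture is of the moment at which its call begins: read the wrist's pose just before it. calibration takes no time and is no camera call; for the wrist camera it gives the pose at the moment of the call.
A pose or a line that the arm cannot do raises arm.MotionError and nothing moves.
- arm.job_done(): hands the job in, once; it reports no verdict.
Readings, each from a call of its own:
- arm.get_clock(): time.
- arm.get_qpos(): joint angles.
- arm.get_dq(): joint speeds.
- arm.get_effort(): joint torques, N m.
- arm.get_tcp_pos(): TCP position.
- arm.get_tcp_rot(): TCP orientation.
- arm.get_force(): force on the tool from outside, world axes, zero at the start.
- arm.get_wrist_torque(): the same for the moment, N m.
- arm.get_grip_width(): finger opening in m.
Only numpy, scipy, OpenCV 4.12 (cv2) and the standard library are available. Lean on these libraries where they do the work, as an engineer would, in place of code of your own. Each camera call takes 0.05 s, during which the arm holds its last target.

## Task

Two spice jars have been left out on the worktop. Press the black thumb catch at the front of the spice caddy so that its lid springs up, then stand both jars in the caddy in line with the two already there, so that all four stand upright on its floor in one row. Leave the lid open and the mug and the tin where they are.

Things in the scene. Friction and masses are not known exactly. Their poses are not given: they have to be found in the camera images.
- tray_floor (a point): centre of the inner floor of the spice caddy (fixed wooden tray, 284 mm along its y, 80 mm along its x), 6 mm above the worktop. Walls 7 mm thick, 65 mm high above the worktop; the inside, 270 x 66 mm, takes one row of jars along y; no dividers. Axes: x to the back (hinge side), y along the row (left, seen from the robot), z up
- caddy: the caddy again, centre of its underside, same axes. Fingers do not fit between wall and jar: hold a jar near its top, closing across the row (along x), fingertips 78 mm or more above the worktop once it stands in the tray. There is always room for both jars without shifting those inside: both on one side of jar_in2, or one on each side
- catch_pad (a point): centre of the top of the catch's black thumb pad (34 mm along x, 46 mm wide), 38 mm in front of the front face of caddy and lid, 61 mm above the worktop; axes as tray_floor. Push straight down: about 5 mm and 4 N free the lid, the stop is at about 8 mm; then draw back, and a spring swings the lid open by itself in about 2 s. The shut lid's top is 121 mm above the worktop
- catch (a joint): angle of the rocker catch, rad: 0 at rest, frees the lid beyond 0.15, 0.25 at its stop; springs back
- lid (a joint): angle of the white caddy lid (284 x 80 x 55 mm deep, hinged along the tray's back edge 65 mm above the worktop): 0 shut and latched, 2.0 fully open, leaning back behind the tray with its front rim (its highest part) about 140 mm above the worktop and 30 mm behind the tray; held open by its spring
- jar_in1_mid (a point): centre, half-way up, of a clear round spice jar with a red screw cap (45 mm across, 106 mm tall; the cap is the top 21 mm and just as wide as the jar, so jar and cap make one straight cylinder; 0.08 to 0.15 kg), z up; stands in the caddy near its +y end from the start, hidden under the lid
- jar_in2_mid (a point): centre, half-way up, of a clear round spice jar with a red screw cap (45 mm across, 106 mm tall; the cap is the top 21 mm and just as wide as the jar, so jar and cap make one straight cylinder; 0.08 to 0.15 kg), z up; stands in the caddy from the start, anywhere along the rest of the row, hidden under the lid
- jar_out1_mid (a point): centre, half-way up, of a clear round spice jar with a red screw cap (45 mm across, 106 mm tall; the cap is the top 21 mm and just as wide as the jar, so jar and cap make one straight cylinder; 0.08 to 0.15 kg), z up; stands on the worktop to the right of the caddy; brown label
- jar_out2_mid (a point): centre, half-way up, of a clear round spice jar with a red screw cap (45 mm across, 108 mm tall; the cap is the top 21 mm and just as wide as the jar, so jar and cap make one straight cylinder; 0.08 to 0.15 kg), z up; stands on the worktop to the right of the caddy; dark blue label
- jar_in1: the same jar as jar_in1_mid, centre of its underside
- jar_in2: the same jar as jar_in2_mid, centre of its underside
- jar_out1: the same jar as jar_out1_mid, centre of its underside
- jar_out2: the same jar as jar_out2_mid, centre of its underside
- mug: white mug, 83 x 116 x 94 mm, on the right of the worktop, to be left alone; centre of its underside
- tin: red food tin, 75 mm across, 110 mm tall, far right, behind the mug, to be left alone; centre of its underside
There are look-alikes about, which are no part of the job. Leave any green look-alike of the jar_out2 alone. What is shaped like the jar_out1 but purple is not meant.

How it is judged:
On the way:
1. the catch is pressed and the lid has sprung open (value of joint lid above 1.6 rad), for 0.2 s.
At the end, for the whole second after the job is handed in: The lid is open (beyond 1.7 rad) and all four jars stand still in the tray: each upright within 0.12 rad, on its floor (centre 45 to 62 mm above it), within 14 mm of the row's centre line and within 120 mm of the tray's middle along the row (value of joint lid above 1.7 rad and x of jar_in1_mid in the frame of tray_floor between -0.014 and 0.014 m and y of jar_in1_mid in the frame of tray_floor between -0.12 and 0.12 m and z of jar_in1_mid in the frame of tray_floor between 0.045 and 0.062 m and angle between each of jar_in1_mid, jar_in2_mid, jar_out1_mid, jar_out2_mid's own z axis and vertical below 0.12 rad and linear speed of each of jar_in1, jar_in2, jar_out1, jar_out2 below 0.02 m/s and x of jar_in2_mid in the frame of tray_floor between -0.014 and 0.014 m and y of jar_in2_mid in the frame of tray_floor between -0.12 and 0.12 m and z of jar_in2_mid in the frame of tray_floor between 0.045 and 0.062 m and x of jar_out1_mid in the frame of tray_floor between -0.014 and 0.014 m and y of jar_out1_mid in the frame of tray_floor between -0.12 and 0.12 m and z of jar_out1_mid in the frame of tray_floor between 0.045 and 0.062 m and x of jar_out2_mid in the frame of tray_floor between -0.014 and 0.014 m and y of jar_out2_mid in the frame of tray_floor between -0.12 and 0.12 m and z of jar_out2_mid in the frame of tray_floor between 0.045 and 0.062 m); the robot touches nothing.
It fails at once if the mug or the tin is shifted by more than 30 mm (distance of any of mug, tin from where it was at the start of the episode above 0.03 m).
It also fails if it takes over 58 s, if anything falls off the work surface, if the arm or the gripper's body presses on something with over 40 N, if the wrist force passes 120 N, or if a joint passes its speed limit or range.

## Working session

There is one attempt and no reset: what is moved stays moved. The work goes in short steps, each a Python script; the robot and the scene stay as the last script left them, time stands still between calls to the robot, and variables do not carry over. Pictures are saved under pics/ and viewed, and the job is handed in when it is done.

```bash
mkdir -p pics; python3 - <<'E'
from cell import arm
import cv2
for n in ["scene","top","wrist"]:
    c=arm.calibration(n); im=arm.grab_frame(n)
    cv2.imwrite(f"pics/{n}0.png",im[:,:,::-1]); print(n,c)
print(arm.get_clock(),arm.get_tcp_rot(),arm.grip_point_offset)
E
```

```text
scene {'intrinsics': array([[438.78821422,   0.        , 282.27030177],
       [  0.        , 438.78821422, 211.01406092],
       [  0.        ,   0.        ,   1.        ]]), 'T': array([[ 0.90831761,  0.24302186, -0.34044014, -0.03766469],
       [-0.41805217,  0.55437178, -0.71965569, -1.11032641],
       [ 0.01383834,  0.79599768,  0.60514147,  0.99975626],
       [ 0.        ,  0.        ,  0.        ,  1.        ]])}
top {'intrinsics': array([[385.33125286,   0.        , 272.28710963],
       [  0.        , 385.33125286, 206.26252952],
       [  0.        ,   0.        ,   1.        ]]), 'T': array([[ 5.26068605e-03,  9.94145963e-01, -1.07917233e-01,
         3.47402763e-01],
       [-9.99985803e-01,  5.13839444e-03, -1.41124147e-03,
         1.96237108e-03],
       [-8.48458700e-04,  1.07923125e-01,  9.94158880e-01,
         1.29027960e+00],
       [ 0.00000000e+00,  0.00000000e+00,  0.00000000e+00,
         1.00000000e+00]])}
wrist {'intrinsics': array([[351.11127863,   0.        , 280.27609318],
       [  0.        , 351.11127863, 209.5006862 ],
       [  0.        ,   0.        ,   1.        ]]), 'T': array([[ 0.32766115, -0.89407982, -0.30538409,  0.12519707],
       [ 0.94479269,  0.30931096,  0.10813651,  0.61659908],
       [-0.00222403, -0.32395679,  0.94606927,  0.37366669],
       [ 0.        ,  0.        ,  0.        ,  1.        ]])}
0.15 [ 0.69721936  0.11707333  0.69735355 -0.11780079] -0.0187
```

View pics/scene0.png

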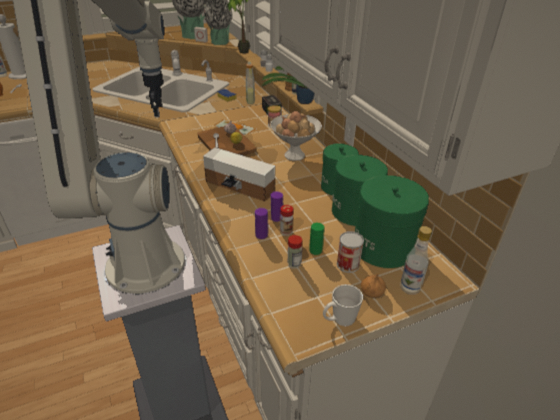

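View pics/top0.png

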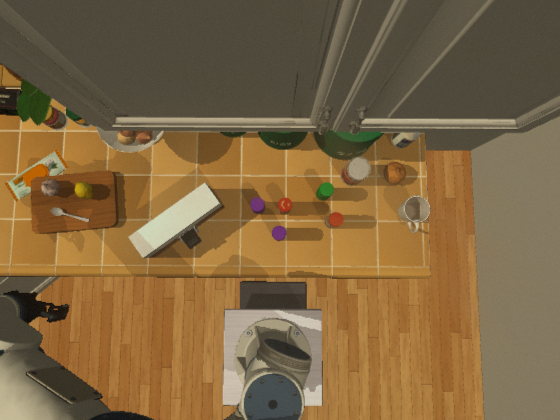

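View pics/wrist0.png

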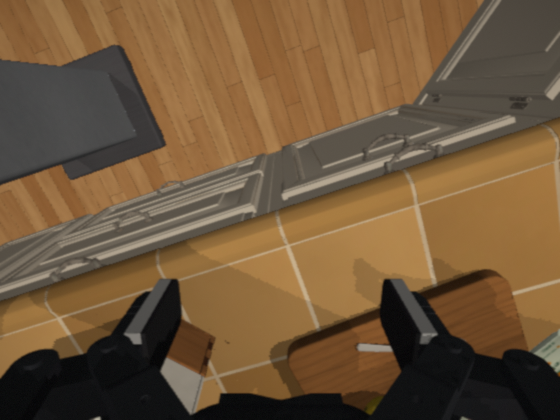

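The caddy is at about (175,220) in the top view, with the black catch at (190,237). The red-capped jars are at (285,205) and (336,220). The purple ones at (257,205) and (279,233) and the green one at (325,190) are look-alikes. Next I'll measure positions.

```bash
cat > h.py <<'E'
from cell import arm
import numpy as np, cv2
def ray(n,uv,cal=None):
    c=cal or arm.calibration(n);K=c["intrinsics"];T=c["T"]
    d=np.array([(uv[0]-K[0,2])/K[0,0],-(uv[1]-K[1,2])/K[1,1],-1.])
    return T[:3,3],T[:3,:3]@d
def onz(n,uv,z,cal=None):
    o,d=ray(n,uv,cal); return o+d*(z-o[2])/d[2]
def proj(n,p,cal=None):
    c=cal or arm.calibration(n);K=c["intrinsics"];T=c["T"]
    q=T[:3,:3].T@(np.asarray(p)-T[:3,3]); return K[0,0]*q[0]/-q[2]+K[0,2],K[1,1]*(-q[1])/-q[2]+K[1,2]
def blobs(m,amin):
    n,l,s,c=cv2.connectedComponentsWithStats(m.astype(np.uint8))
    return [(c[i],s[i],l==i) for i in range(1,n) if s[i,4]>=amin]
E
python3 - <<'E'
from h import *
im=cv2.imread("pics/top0.png")[:,:,::-1]; hsv=cv2.cvtColor(im.copy(),cv2.COLOR_RGB2HSV).astype(int)
H,S,V=hsv[...,0],hsv[...,1],hsv[...,2]
red=((H<6)|(H>172))&(S>150)&(V>90)
for c,s,m in blobs(red,40): print("red",c.round(1),s,onz("top",c,.106).round(4))
w=(S<60)&(V>150)
for c,s,m in blobs(w,300):
    if 100<c[0]<250 and 150<c[1]<280:
        cn=cv2.findContours(m.astype(np.uint8),0,2)[0]; r=cv2.minAreaRect(np.vstack(cn)); print("lid",c,s,r)
        for p in cv2.boxPoints(r): print(p,onz("top",p,.121).round(4))
b=(V<70)
for c,s,m in blobs(b,40):
    if 170<c[0]<215 and 215<c[1]<260:
        cn=cv2.findContours(m.astype(np.uint8),0,2)[0]; r=cv2.minAreaRect(np.vstack(cn)); print("blk",c,s,r,onz("top",c,.061))
cv2.imwrite("pics/t0c.png",cv2.resize(im[140:280,110:390],None,fx=2.8,fy=2.8,interpolation=2)[:,:,::-1])
im=cv2.imread("pics/scene0.png"); cv2.imwrite("pics/s0c.png",cv2.resize(im[130:330,190:400],None,fx=2.9,fy=2.9,interpolation=2))
E
```

```text
lid [173.57507319 219.89125889] [ 129  183   91   75 2391] ((173.55123901367188, 219.75399780273438), (25.859466552734375, 93.941162109375), 54.63753890991211)
[127.76335 236.39378] [0.3803 0.4407 0.121 ]
[204.37303 182.02562] [0.5482 0.2128 0.121 ]
[219.33913 203.11421] [0.4832 0.1654 0.121 ]
[142.72945 257.48236] [0.3173 0.3927 0.121 ]
blk [190.65350877 238.17982456] [181 229  20  20 228] ((190.60134887695312, 238.1418914794922), (16.042173385620117, 14.99594497680664), 54.462318420410156) [0.37737957 0.26283556 0.061     ]
```

View pics/t0c.png

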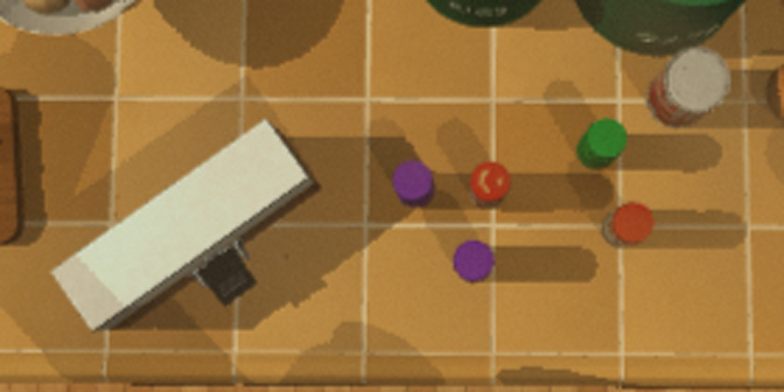

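View pics/s0c.png

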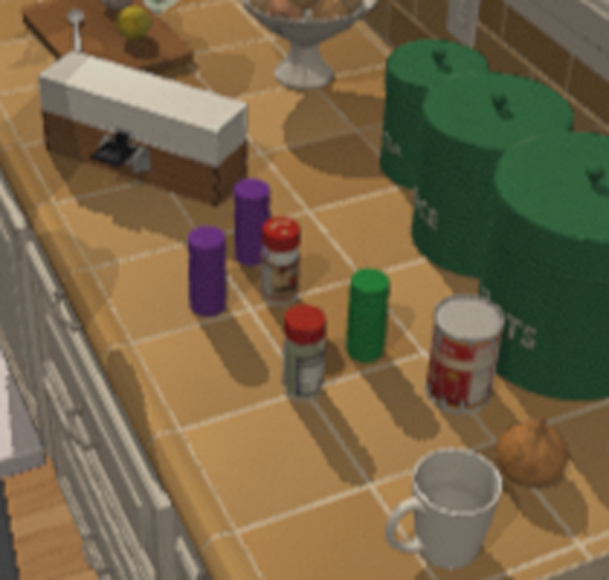

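```bash
python3 - <<'E'
from h import *
for n,f,z in (("top","pics/top0.png",.106),("scene","pics/scene0.png",.0955)):
    im=cv2.imread(f)[:,:,::-1]; hsv=cv2.cvtColor(im.copy(),cv2.COLOR_RGB2HSV).astype(int)
    H,S,V=hsv[...,0],hsv[...,1],hsv[...,2]
    if n=="top": print(hsv[220,336],hsv[205,287])
    for nm,m in (("red",((H<7)|(H>170))&(S>140)&(V>70)),("pur",(H>125)&(H<160)&(S>90)),("grn",(H>50)&(H<75)&(S>150)&(V>60))):
        for c,s,mm in blobs(m,40): 
            if 240<c[0]<380 and 150<c[1]<280: print(n,nm,c.round(1),s,onz(n,c,z).round(4))
E
```

```text
[  9 207 160] [  8 196 165]
top red [284.  204.8] [278 198  13  13  75] [ 0.4807 -0.0326  0.106 ]
top pur [257.  204.3] [251 198  13  14 149] [0.482  0.0511 0.106 ]
top pur [278.6 232.6] [272 226  14  14 152] [ 0.3947 -0.0162  0.106 ]
top grn [325.2 189.3] [317 183  16  13 159] [ 0.5299 -0.1606  0.106 ]
scene red [286.5 210.7] [281 205  12  12 108] [ 0.485  -0.0391  0.0955]
scene red [294.5 241.4] [288 235  14  14 156] [ 0.4405 -0.193   0.0955]
scene red [344.8 261.9] [339 254  13  15 108] [ 0.5366 -0.3355  0.0955]
scene pur [275.7 205. ] [271 192  12  29 285] [0.4645 0.0054 0.0955]
scene pur [260.9 222.8] [255 208  13  31 338] [ 0.38   -0.0649  0.0955]
scene grn [316.2 237.9] [311 223  12  31 310] [ 0.5107 -0.2052  0.0955]
```

```bash
cat >> h.py <<'E'
from scipy.spatial.transform import Rotation as R
C=np.array([.4322,.3029,0]); YAW=np.arctan2(.2279,-.1679)-np.pi/2
CX=np.array([np.cos(YAW),np.sin(YAW),0]); CY=np.array([-np.sin(YAW),np.cos(YAW),0]); Z=np.array([0,0,1.])
def quat(x,y):
    x=x/np.linalg.norm(x); y=y-x*(x@y); y/=np.linalg.norm(y)
    q=R.from_matrix(np.column_stack([x,y,np.cross(x,y)])).as_quat(); return q[[3,0,1,2]]
def best(p,x,y):
    q0=np.array(arm.get_qpos()); r=[]
    for s in (1,-1):
        q=quat(x,s*y); k=arm.ik(p,q)
        if k is not None: r.append((np.abs(np.array(k)-q0).max(),q,np.array(k)))
    r.sort(key=lambda t:t[0]); return r
E
python3 - <<'E'
from h import *
print(YAW)
im=cv2.imread("pics/top0.png")[:,:,::-1]; hsv=cv2.cvtColor(im.copy(),cv2.COLOR_RGB2HSV).astype(int)
H,S,V=hsv[...,0],hsv[...,1],hsv[...,2]
for c,s,m in blobs(((H<12)|(H>170))&(S>170)&(V>100),40):
    if 260<c[0]<345 and 190<c[1]<230: print(c,s,onz("top",c,.105))
d=-Z*np.cos(.22)+CX*np.sin(.22)
p=C-CX*.080
for y in (CY,):
  for z in (.11,.056):
    for r in best(p+Z*z,d,y): print(z,r[0],r[2].round(2))
for p in ([.482,-.036,.075],[.437,-.193,.075]):
    for r in best(np.array(p),-Z,CX): print(p,r[0],r[2].round(2))
for yy in (-.1,.1):
    for r in best(C+CY*yy+Z*.08,-Z,CX): print("pl",yy,r[0],r[2].round(2))
E
```

```text
0.6349518929338247
[284.8013245  204.53642384] [278 198  15  14 151] [ 0.48164108 -0.03506399  0.105     ]
[335.45977011 219.15517241] [328 212  16  15 174] [ 0.43709904 -0.19128925  0.105     ]
0.11 1.52355285160772 [0.6  0.08 2.25 0.01 0.6  1.52]
0.11 1.6180398019820725 [ 0.6   0.08  2.25  0.01  0.6  -1.62]
0.056 1.5180932511552605 [0.6  0.19 2.29 0.02 0.44 1.52]
0.056 1.6234994024345324 [ 0.6   0.19  2.29  0.02  0.44 -1.63]
[0.482, -0.036, 0.075] 1.312300608562901 [-0.08  0.3   2.04 -0.    0.81 -0.71]
[0.482, -0.036, 0.075] 2.431434061099756 [-0.08  0.3   2.04 -0.    0.81  2.43]
[0.437, -0.193, 0.075] 1.6536731406127894 [-0.42  0.29  2.05 -0.    0.8  -1.05]
[0.437, -0.193, 0.075] 2.0900615290498674 [-0.42  0.29  2.05 -0.    0.8   2.09]
pl -0.1 0.8125301568201353 [ 0.42  0.36  1.92 -0.    0.86 -0.21]
pl -0.1 2.9312045128425215 [ 0.42  0.36  1.92 -0.    0.86  2.93]
pl 0.1 0.43813912990424697 [ 0.8   0.36  1.93 -0.    0.86  0.16]
pl 0.1 2.977589767421176 [ 0.8   0.36  1.93 -0.    0.86 -2.98]
```

```bash
python3 - <<'E'
from h import *
arm.set_gripper(0.0)
print(arm.get_clock())
d=-Z*np.cos(.22)+CX*np.sin(.22)
p=C-CX*.080
q=quat(d,-CY) 
k=arm.ik(p+Z*.13,q); print(k)
if k[5]>0: q=quat(d,CY)
arm.move_to(p+Z*.13,q); print(arm.get_clock(),arm.get_force())
arm.move_linear(p+Z*.068,v=.12)
h=arm.move_linear(p+Z*.0515,v=.03,threshold=12)
print(h,arm.get_tcp_pos(),arm.get_force(),arm.get_clock())
arm.move_linear(p-CX*.05+Z*.15,v=.2)
arm.move_to(p-CX*.02+Z*.22,quat(-Z,CX))
print(arm.get_clock())
cv2.imwrite("pics/top1.png",arm.grab_frame("top")[:,:,::-1])
cv2.imwrite("pics/scene1.png",arm.grab_frame("scene")[:,:,::-1])
print(arm.get_qpos())
E
```

```text
0.9167
[0.59664923 0.0426162  2.22618362 0.01375484 0.65299469 1.52249071]
2.35 [ 0.50658938  0.5617227  -0.58665132]
False [0.36775657 0.25541265 0.05140746] [ 0.29770491 -0.20317798 -0.90509923] 3.7167
5.8333
[ 6.02240261e-01  1.06371577e-02  2.00228025e+00 -6.62769228e-06
  1.12948476e+00 -3.34682945e-02]
```

View pics/top1.png

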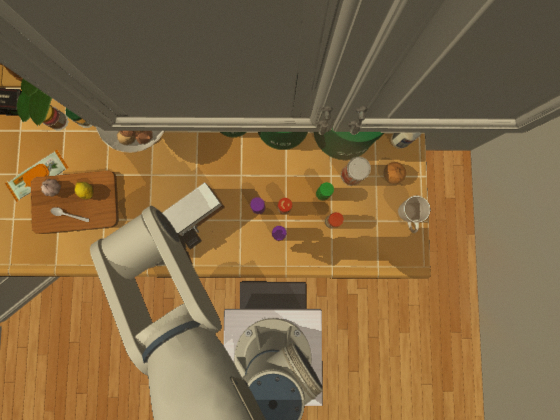

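View pics/scene1.png

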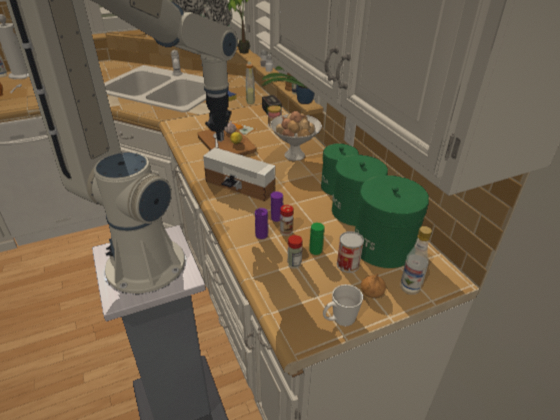

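```bash
python3 - <<'E'
from h import *
print(onz("scene",(231,182),.061), onz("top",(190.6,238.1),.061),onz("top",(192,239),.061))
p=C-CX*.078+Z*.061
print(p,proj("top",p),proj("scene",p),proj("scene",arm.get_tcp_pos()))
for dx in (-.017,.017):
  for dy in (-.023,.023): print(proj("scene",p+CX*dx+CY*dy),proj("top",p+CX*dx+CY*dy))
# lid corners in scene
for a in (-1,1):
  for b in (-1,1): print(proj("scene",C+CX*a*.04+CY*b*.142+Z*.121))
im=cv2.imread("pics/scene0.png"); cv2.imwrite("pics/s0d.png",cv2.resize(im[145:205,195:285],None,fx=8,fy=8,interpolation=2))
im=cv2.imread("pics/top0.png"); cv2.imwrite("pics/t0d.png",cv2.resize(im[180:262,125:225],None,fx=7,fy=7,interpolation=2))
E
```

```text
[0.38650518 0.25371515 0.061     ] [0.37763178 0.26301292 0.061     ] [0.37480211 0.25847964 0.061     ]
[0.36940218 0.25663517 0.061     ] (np.float64(192.53295208547132), np.float64(240.70749573157286)) (np.float64(226.537767343753), np.float64(182.5948359523438)) (np.float64(220.20863715432614), np.float64(148.77628656018152))
(np.float64(228.98158073803623), np.float64(186.41356468822414)) (np.float64(201.52788409307354), np.float64(240.76892354279298))
(np.float64(219.05806398689015), np.float64(183.05165490086728)) (np.float64(189.6362378236721), np.float64(249.34449432096824))
(np.float64(233.98890294178085), np.float64(182.1397617646658)) (np.float64(195.41580596343675), np.float64(232.11182400592784))
(np.float64(224.1527933321587), np.float64(178.8680502600695)) (np.float64(183.5386834346049), np.float64(240.64607245052065))
(np.float64(263.0664945201845), np.float64(174.80716105562152))
(np.float64(201.3587889961267), np.float64(155.33284954718255))
(np.float64(273.78591876498655), np.float64(165.07549601727118))
(np.float64(213.36907285028047), np.float64(146.7938027375002))
```

View pics/s0d.png

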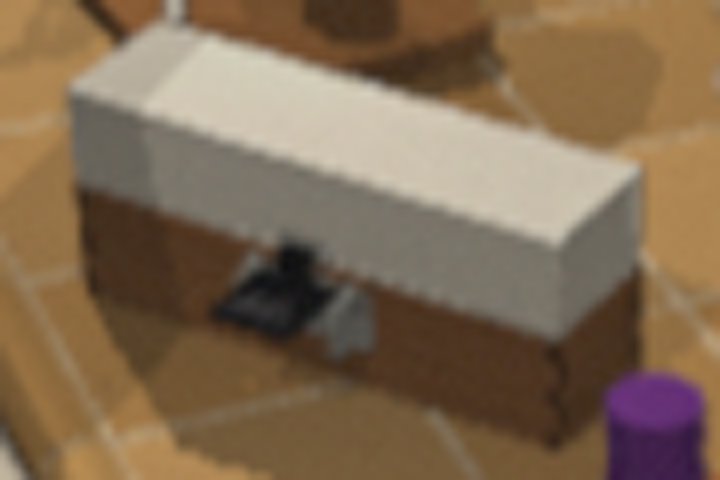

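View pics/t0d.png

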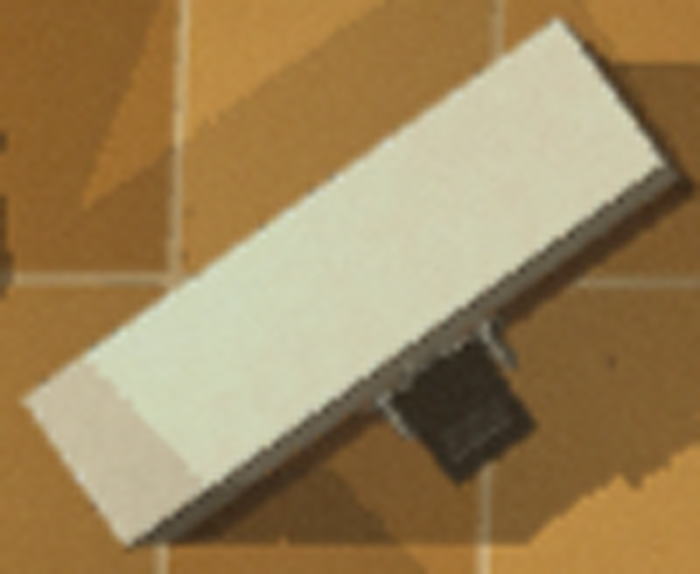

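The press met no resistance and the lid is still shut. I'll look closer before pressing again.

```bash
python3 - <<'E'
from h import *
print(arm.get_grip_width(),arm.get_clock(),arm.get_force())
p=C-CX*.080
arm.move_linear(p+Z*.075,v=.2)
print(arm.get_tcp_pos(),p)
w=arm.grab_frame("wrist");s=arm.grab_frame("scene");t=arm.grab_frame("top")
cv2.imwrite("pics/w2.png",w[:,:,::-1]);cv2.imwrite("pics/t2.png",cv2.resize(t[150:280,110:290],None,fx=4,fy=4,interpolation=2)[:,:,::-1])
cv2.imwrite("pics/s2.png",cv2.resize(s[100:220,180:300],None,fx=5,fy=5,interpolation=2)[:,:,::-1])
print(proj("scene",arm.get_tcp_pos()),proj("wrist",arm.get_tcp_pos()),proj("wrist",C-CX*.078+Z*.061))
E
```

```text
0.0002417272187718839 5.9333 [-0.18290593 -0.32251292  0.3293993 ]
[0.36819617 0.25570216 0.07565537] [0.36779198 0.2554489  0.        ]
(np.float64(226.11956965212664), np.float64(179.4468348754098)) (np.float64(282.4458314777035), np.float64(246.44056016516348)) (np.float64(284.2234193755108), np.float64(235.68964474244413))
```

View pics/w2.png

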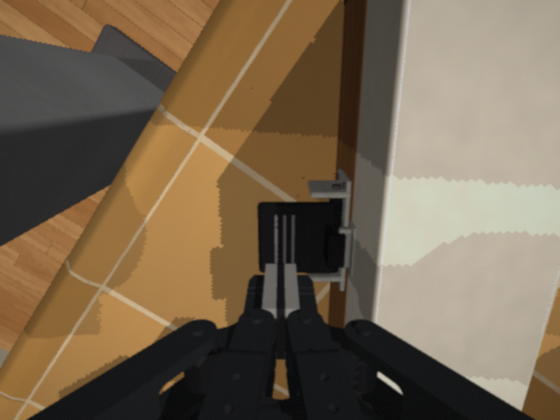

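View pics/s2.png

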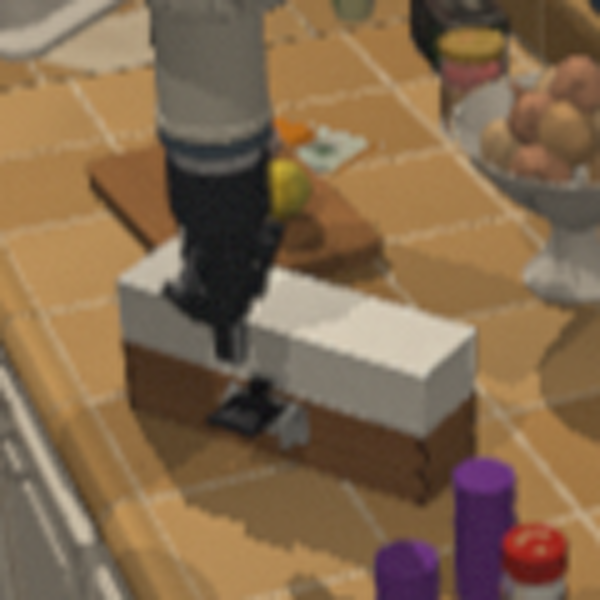

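The wrist view shows the real finger ends about 16 mm short of the projected TCP (tip at row 265, projection at row 246). The first press simply stayed above the pad, so I'll press deeper with a guarded move.

```bash
python3 - <<'E'
from h import *
d=-Z*np.cos(.22)+CX*np.sin(.22)
p=C-CX*.081
qs=quat(d,CX.copy()*np.cos(.22)+Z*0)  # jaw in tilt plane
# keep jaw along caddy x (as now), tool tilted
arm.move_linear(p+Z*.075,rot=quat(d,CX),v=.1)
print(arm.get_tcp_pos(),arm.get_clock())
h=arm.move_linear(p+Z*.056,v=.1,threshold=12)
if not h: h=arm.move_linear(p+Z*.028,v=.025,threshold=11)
print(h,arm.get_tcp_pos(),arm.get_force(),arm.get_clock())
s=arm.grab_frame("scene")
cv2.imwrite("pics/s3.png",cv2.resize(s[100:220,180:300],None,fx=5,fy=5,interpolation=2)[:,:,::-1])
arm.move_linear(p-CX*.05+Z*.12,v=.2)
s=arm.grab_frame("scene")
cv2.imwrite("pics/s4.png",cv2.resize(s[100:220,180:300],None,fx=5,fy=5,interpolation=2)[:,:,::-1])
print(arm.get_clock())
E
```

```text
[0.36676745 0.25465502 0.07578017] 7.3583
False [0.36710421 0.25492477 0.02813252] [ 0.54495995 -0.44844597 -0.52573039] 8.9667
9.7417
```

View pics/s3.png

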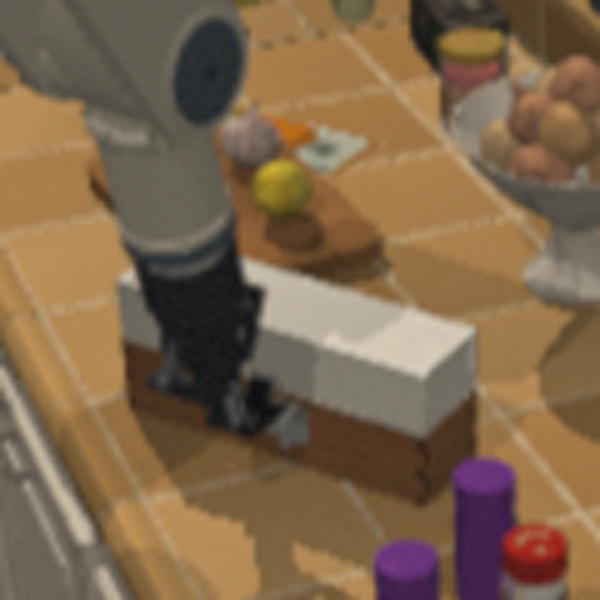

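View pics/s4.png

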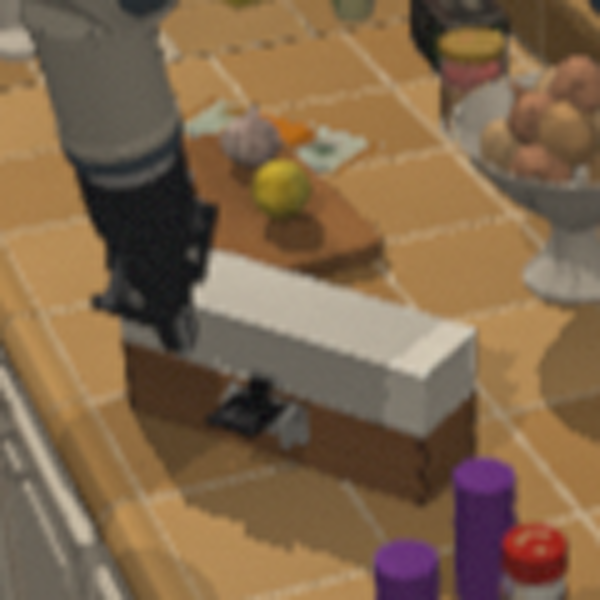

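```bash
python3 - <<'E'
from h import *
def loc(p): q=np.asarray(p)-C; return np.array([q@CX,q@CY,q[2]]).round(4)
def tri(a,b):
    A=[];B=[]
    for o,d in (a,b):
        d=d/np.linalg.norm(d);P=np.eye(3)-np.outer(d,d);A.append(P);B.append(P@o)
    return np.linalg.lstsq(np.vstack(A),np.hstack(B),rcond=None)[0]
# wrist cal at w2: rebuild by rigid tool->cam
Tw=arm.calibration("wrist")["T"]; q=np.array(arm.get_tcp_rot()); Rt=R.from_quat(q[[1,2,3,0]]).as_matrix(); pt=np.array(arm.get_tcp_pos())
Tt=np.eye(4);Tt[:3,:3]=Rt;Tt[:3,3]=pt
X=np.linalg.inv(Tt)@Tw
print("cam in tool",X.round(3))
q2=quat(-Z,CX)
T2=np.eye(4);T2[:3,:3]=R.from_quat(q2[[1,2,3,0]]).as_matrix();T2[:3,3]=[.36819617,.25570216,.07565537]
cal=dict(intrinsics=arm.calibration("wrist")["intrinsics"],T=T2@X)
np.save("X.npy",X)
print(proj("wrist",T2[:3,3],cal))
print("tip tri",loc(tri(ray("wrist",(282,267),cal),ray("scene",(226,172)))))
for uv in ((260,203),(260,273),(330,203),(330,273),(295,238)): print(uv,loc(onz("wrist",uv,.061,cal)))
for uv in ((222,184),(232,187),(236,182)): print("sc",loc(onz("scene",uv,.061)))
print("pad tri w/s",loc(tri(ray("wrist",(295,238),cal),ray("scene",(229.3,182.5)))))
print("pad tri w/t",loc(tri(ray("wrist",(260,238),cal),ray("top",(196.2,245)))))
print("pad tri s/t",loc(tri(ray("scene",(229.3,182.5)),ray("top",(192.5,240.5)))))
E
python3 -c "
import cv2;a=cv2.imread('pics/w2.png');cv2.imwrite('pics/w2z.png',cv2.resize(a[170:320,200:400],None,fx=4,fy=4,interpolation=2))"
```

```text
cam in tool [[ 0.001  0.325 -0.946 -0.179]
 [ 1.    -0.     0.001 -0.001]
 [-0.    -0.946 -0.325 -0.083]
 [ 0.     0.     0.     1.   ]]
(np.float64(282.1999052742835), np.float64(246.32187675283816))
tip tri [-0.0779  0.0018  0.107 ]
(260, 203) [-0.0923  0.0206  0.061 ]
(260, 273) [-0.0932 -0.025   0.061 ]
(330, 203) [-0.0518  0.0207  0.061 ]
(330, 273) [-0.0497 -0.025   0.061 ]
(295, 238) [-0.0718 -0.0014  0.061 ]
sc [-0.0947  0.0095  0.061 ]
sc [-0.0926 -0.0351  0.061 ]
sc [-0.0563 -0.0292  0.061 ]
pad tri w/s [-0.07   -0.0047  0.0573]
pad tri w/t [-0.0943 -0.0018  0.059 ]
pad tri s/t [-0.0746 -0.0044  0.0609]
```

View pics/w2z.png

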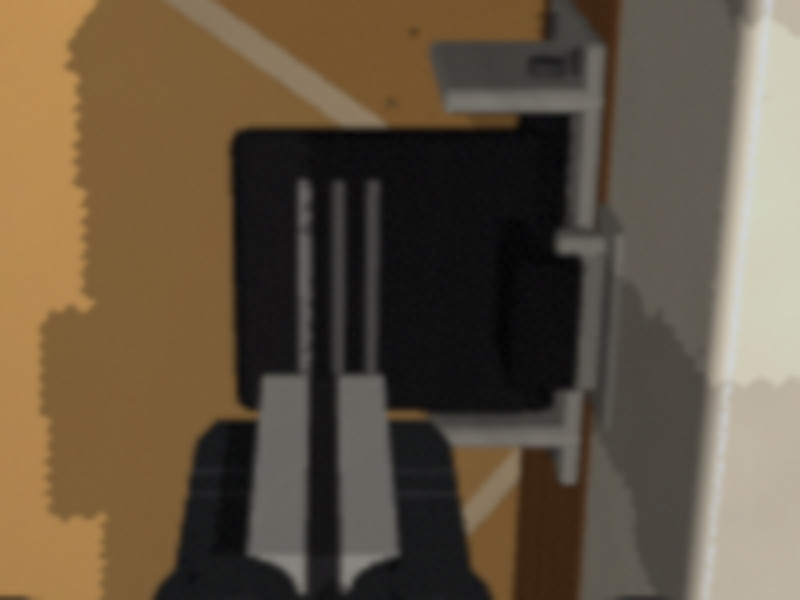

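View pics/t2.png

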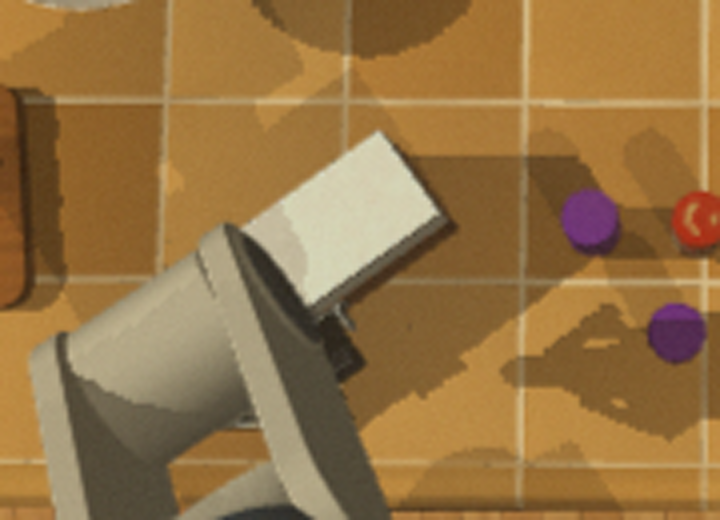

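The triangulated tip sits about 30 mm above the reported TCP, so at reported z=0.028 it was only just reaching the pad. I'll press deeper, still guarded.

```bash
python3 - <<'E'
from h import *
d=-Z*np.cos(.22)+CX*np.sin(.22)
p=C-CX*.076-CY*.003
arm.move_linear(p+Z*.045,v=.25)
f0=np.array(arm.get_force())
h=arm.move_linear(p+Z*.006,v=.03,threshold=10)
print(h,arm.get_tcp_pos(),np.array(arm.get_force())-f0,arm.get_clock())
w=arm.grab_frame("wrist");s=arm.grab_frame("scene")
cv2.imwrite("pics/w5.png",w[:,:,::-1])
cv2.imwrite("pics/s5.png",cv2.resize(s[100:220,180:300],None,fx=5,fy=5,interpolation=2)[:,:,::-1])
E
```

```text
True [0.37241607 0.25512565 0.01635836] [-5.98298919 -2.93004163 20.75681622] 11.175
```

View pics/w5.png

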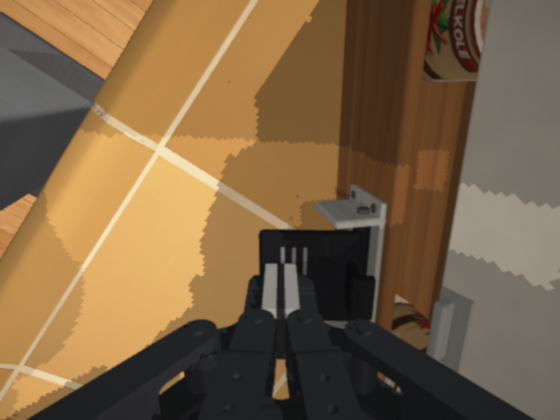

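View pics/s5.png

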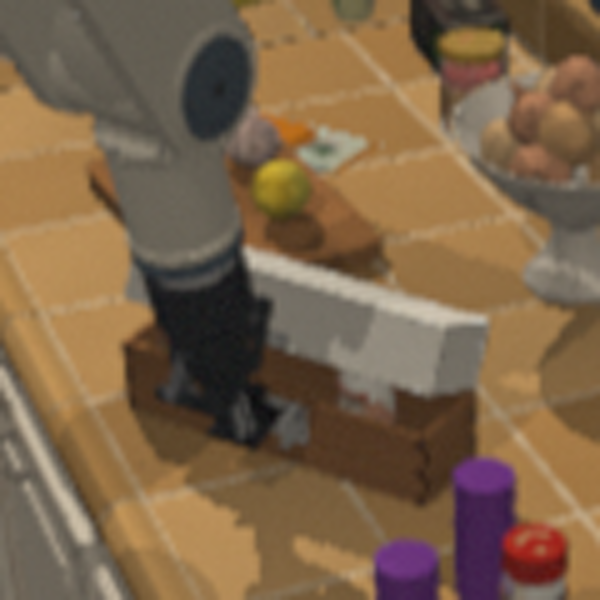

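The lid is springing open: the wrist view shows a jar in the tray at about (450,40). I'll retreat, then take a top view once the arm is over at the first jar.

```bash
python3 - <<'E'
from h import *
X=np.load("X.npy");K=arm.calibration("wrist")["intrinsics"]
for t in (0,-.0187,-.03,-.035):
    q=np.linalg.inv(X)@np.array([t,0,0,1]); print(t,K[0,0]*q[0]/-q[2]+K[0,2],K[1,1]*q[1]/q[2]+K[1,2])
arm.move_linear(C-CX*.13+Z*.10,v=.25)
arm.set_gripper(.07,effort=40)
P=np.array([.437,-.1925,0])
b=best(P+Z*.16,-Z,CX)[0]; print(b[2])
arm.move_to(P+Z*.16,b[1])
print(arm.get_clock(),arm.get_tcp_pos())
for n in ("wrist","top","scene"): cv2.imwrite(f"pics/{n}6.png",arm.grab_frame(n)[:,:,::-1])
np.save("T6.npy",arm.calibration("wrist")["T"])
E
```

```text
0 282.1999052742834 246.3218767528381
-0.0187 282.3554689712186 261.92156990869273
-0.03 282.4653833803416 272.9436212581223
-0.035 282.5186204643707 278.2821558373802
[-4.18069808e-01  1.64656589e-01  1.97672480e+00 -4.44089210e-16
  1.00021127e+00 -1.05302170e+00]
14.0833 [ 0.43690413 -0.19161029  0.15978327]
```

View pics/wrist6.png

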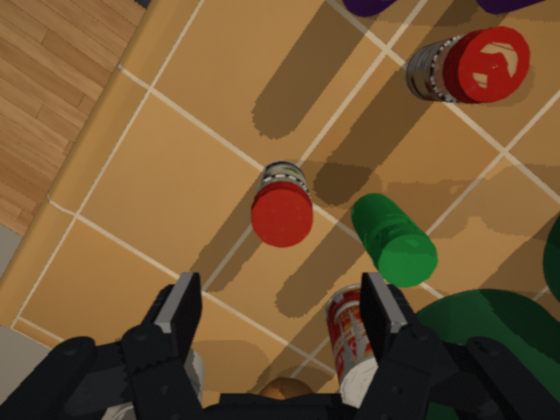

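View pics/top6.png

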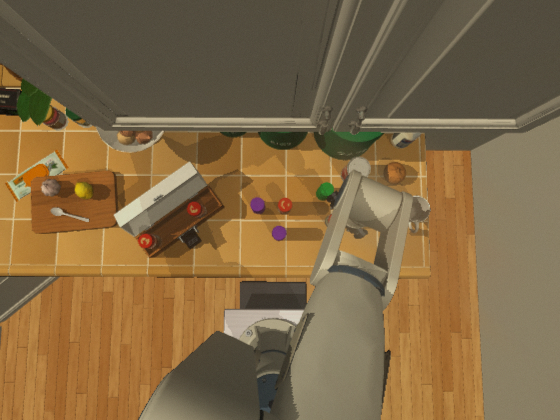

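View pics/scene6.png

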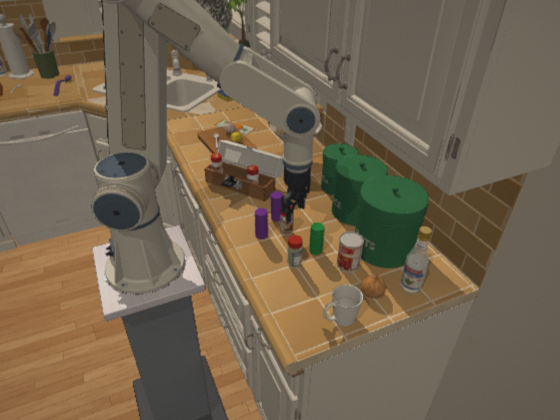

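```bash
python3 - <<'E'
from h import *
cal=dict(intrinsics=arm.calibration("wrist")["intrinsics"],T=np.load("T6.npy"))
def red(f):
    im=cv2.imread(f)[:,:,::-1]; hsv=cv2.cvtColor(im.copy(),cv2.COLOR_RGB2HSV).astype(int)
    H,S,V=hsv[...,0],hsv[...,1],hsv[...,2]
    return blobs(((H<11)|(H>170))&(S>170)&(V>90),60)
def loc(p): q=np.asarray(p)-C; return np.array([q@CX,q@CY,q[2]]).round(4)
for c,s,m in red("pics/wrist6.png"):
    cn=max(cv2.findContours(m.astype(np.uint8),0,2)[0],key=len); e=cv2.minEnclosingCircle(cn)
    print("wrist",c.round(1),s,e,onz("wrist",e[0],.106,cal).round(4))
print("pred B",proj("wrist",[.437,-.1925,.106],cal),"A",proj("wrist",[.4816,-.035,.106],cal))
for c,s,m in red("pics/top6.png"): print("top",c.round(1),s,onz("top",c,.111).round(4),loc(onz("top",c,.111)))
for c,s,m in red("pics/scene6.png"): print("scene",c.round(1),s,onz("scene",c,.1).round(4),loc(onz("scene",c,.1)))
print(proj("scene",[.437,-.1925,.16]),proj("scene",[.437,-.1925,.2]))
E
```

```text
wrist [492.9  64.6] [ 458   26   73   77 3713] ((493.5367736816406, 64.11764526367188), 40.848724365234375) [ 0.4832 -0.0362  0.106 ]
wrist [281.9 214.6] [ 251  181   62   67 3238] ((281.4634094238281, 214.06504821777344), 33.246028900146484) [ 0.4368 -0.1918  0.106 ]
pred B (np.float64(281.1789455840654), np.float64(214.9645347809214)) A (np.float64(493.2926344253819), np.float64(60.716776226751506))
top [284.8 204.6] [278 198  14  15 144] [ 0.4807 -0.0348  0.111 ] [-0.1613 -0.3006  0.111 ]
top [193.5 208.1] [187 202  14  14 139] [0.4685 0.2459 0.111 ] [-0.0046 -0.0674  0.111 ]
top [144.9 240.4] [138 233  15  16 148] [0.3686 0.3916 0.111 ] [0.0015 0.1091 0.111 ]
scene [215.  157.3] [211 153  10   9  62] [0.37   0.3927 0.1   ] [0.0032 0.1091 0.1   ]
scene [294.5 240.9] [288 235  14  13 152] [ 0.4391 -0.1954  0.1   ] [-0.29   -0.4053  0.1   ]
(np.float64(294.0873840228812), np.float64(225.61732278992724)) (np.float64(294.4923549648615), np.float64(215.19108647135442))
```

```bash
python3 - <<'E'
from h import *
s=cv2.imread("pics/scene6.png"); cv2.imwrite("pics/s6c.png",cv2.resize(s[130:270,230:350],None,fx=5,fy=4.2,interpolation=2))
for z in (.16,.18,.2,.22,.24):
    for k in (-.035,.035): print(z,k,np.round((np.array(proj("scene",np.array([.437,-.1925,z])+CX*k))-[230,130])*[5,4.2]))
E
```

```text
0.16 -0.035 [293. 429.]
0.16 0.035 [347. 376.]
0.18 -0.035 [294. 407.]
0.18 0.035 [348. 354.]
0.2 -0.035 [295. 385.]
0.2 0.035 [349. 332.]
0.22 -0.035 [295. 362.]
0.22 0.035 [350. 310.]
0.24 -0.035 [296. 339.]
0.24 0.035 [352. 287.]
```

View pics/s6c.png

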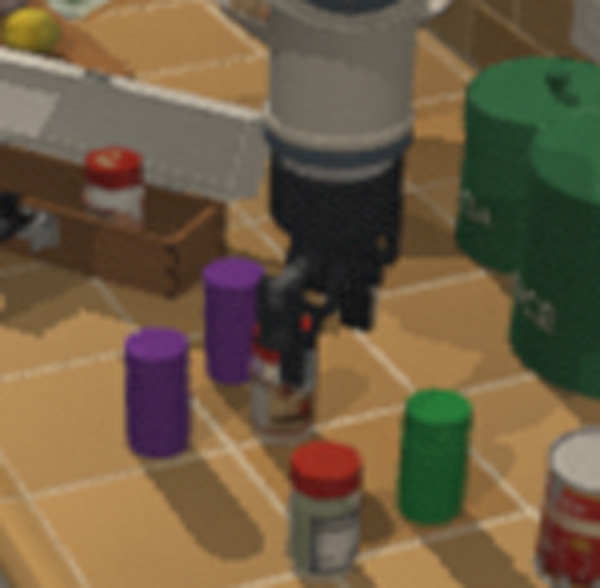

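The tips show in the scene at z≈0.20 with the TCP at 0.16, so the tips are about 40 mm above the reported TCP. The inner jars are at row y=+0.109 and −0.067, so both free slots go between them, at about +0.050 and −0.0085. Now I'll grasp the right jar.

```bash
python3 - <<'E'
from h import *
P=np.array([.4368,-.1922,0])
h=arm.move_linear(P+Z*.039,v=.15,threshold=8)
print("hit",h,arm.get_tcp_pos())
if not h:
    arm.set_gripper(.03,effort=40)
    print("w",arm.get_grip_width(),arm.get_clock(),arm.get_force())
    arm.move_linear(P+Z*.09,v=.15)
    print("w",arm.get_grip_width(),arm.get_force(),arm.get_clock())
cv2.imwrite("pics/w7.png",arm.grab_frame("wrist")[:,:,::-1])
s=arm.grab_frame("scene"); cv2.imwrite("pics/s7.png",cv2.resize(s[130:270,230:350],None,fx=5,fy=4.2,interpolation=2)[:,:,::-1])
E
```

```text
hit False [ 0.43734288 -0.19236106  0.03956035]
w 0.04363631546159133 15.5417 [-0.59220774 -0.34609636  6.2620004 ]
w 0.04356141751257788 [-0.34570792  0.26665073 -2.23498075] 16.0333
```

View pics/w7.png

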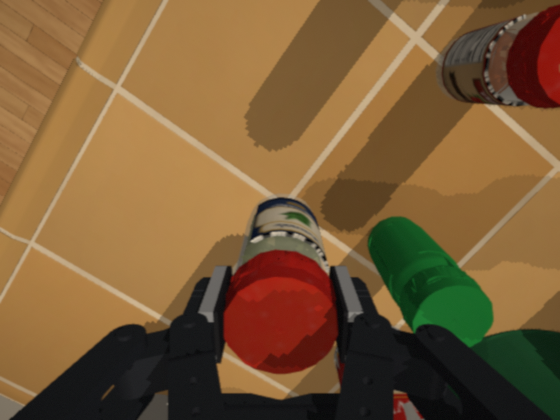

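View pics/s7.png

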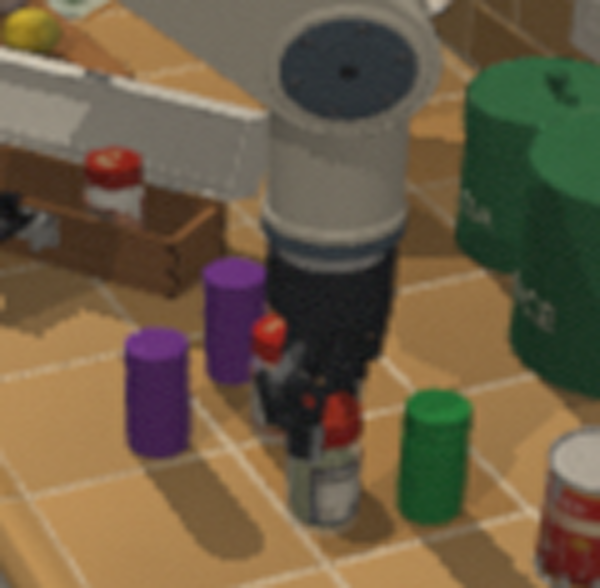

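```bash
python3 - <<'E'
from h import *
q=arm.get_tcp_rot()
p=np.array(arm.get_tcp_pos()); p[2]=.19
arm.move_linear(p,v=.25)
s=C+CY*.0505
arm.move_linear(s+Z*.175,v=.3)
print(arm.get_tcp_pos(),arm.get_clock(),arm.get_grip_width())
np.save("T8.npy",arm.calibration("wrist")["T"])
for n in ("wrist","scene"): cv2.imwrite(f"pics/{n}8.png",arm.grab_frame(n)[:,:,::-1])
a=cv2.imread("pics/scene8.png");cv2.imwrite("pics/s8.png",cv2.resize(a[90:220,180:310],None,fx=5,fy=4.5,interpolation=2))
cal=dict(intrinsics=arm.calibration("wrist")["intrinsics"],T=np.load("T8.npy"))
im=cv2.imread("pics/wrist8.png")[:,:,::-1]; hsv=cv2.cvtColor(im.copy(),cv2.COLOR_RGB2HSV).astype(int)
H,S,V=hsv[...,0],hsv[...,1],hsv[...,2]
for c,st,m in blobs(((H<11)|(H>170))&(S>170)&(V>90),300):
    cn=max(cv2.findContours(m.astype(np.uint8),0,2)[0],key=len); e=cv2.minEnclosingCircle(cn)
    w=onz("wrist",e[0],.111,cal)-C; print(st,e,w@CX,w@CY)
E
```

```text
[0.40227115 0.34251722 0.17495081] 18.625 0.04392145174295825
[ 252   94   65   69 2751] ((284.28497314453125, 127.81514739990234), 34.59107208251953) 0.000865917445820508 0.10788663437411875
[  224   250   112   124 10874] ((280.25616455078125, 312.43194580078125), 62.74470901489258) -0.001996507543773225 -0.03886500137120078
```

View pics/wrist8.png

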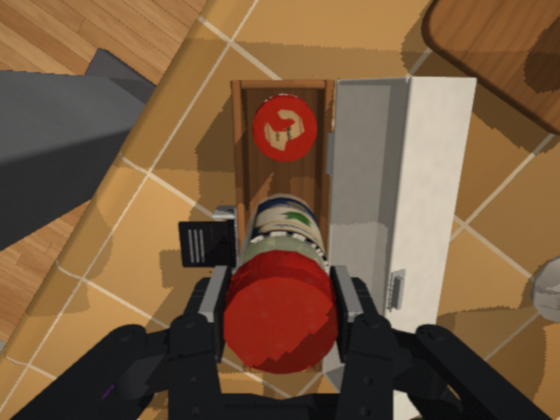

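View pics/s8.png

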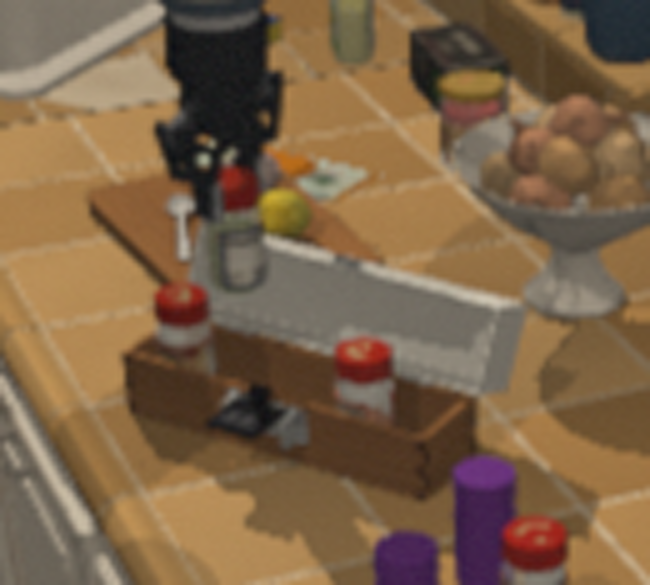

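```bash
python3 - <<'E'
from h import *
cal=dict(intrinsics=arm.calibration("wrist")["intrinsics"],T=np.load("T8.npy"))
w=onz("wrist",(280.3,310),.242,cal)-C; print("held",w@CX,w@CY)
s=C+CY*.0505
h=arm.move_linear(s+Z*.06,v=.15,threshold=8)
print(h,arm.get_clock())
f0=np.array(arm.get_force())
if not h:
    h=arm.move_linear(s+Z*.041,v=.03,threshold=4)
print(h,arm.get_tcp_pos(),np.array(arm.get_force())-f0,arm.get_clock())
for n in ("wrist","scene"): cv2.imwrite(f"pics/{n}9.png",arm.grab_frame(n)[:,:,::-1])
a=cv2.imread("pics/scene9.png");cv2.imwrite("pics/s9.png",cv2.resize(a[90:220,180:310],None,fx=5,fy=4.5,interpolation=2))
E
```

```text
held -0.00169632697344879 0.05491993226627075
False 19.6417
True [0.40278006 0.34401649 0.04568671] [-0.08867099  0.0047095   1.33679793] 20.1417
```

View pics/s9.png

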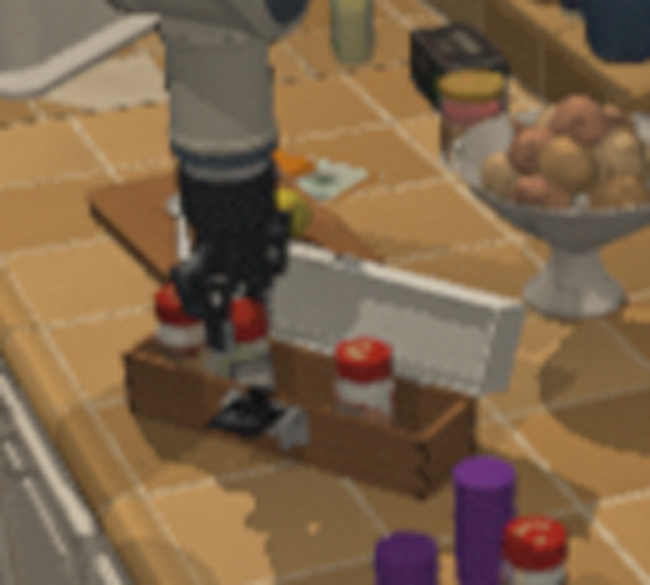

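The jar is seated: contact at TCP z 0.0457, which is the pick height plus the 6 mm floor. I'll release it and fetch the second jar.

```bash
python3 - <<'E'
from h import *
arm.set_gripper(.058)
s=C+CY*.0505
arm.move_linear(s+Z*.11,v=.12)
arm.move_linear(s+Z*.15,v=.2)
P=np.array([.4824,-.0357,0])
arm.set_gripper(.070)
arm.move_to(P+Z*.15,best(P+Z*.15,-Z,CX)[0][1])
T=arm.calibration("wrist")
im=arm.grab_frame("wrist");t=arm.grab_frame("top")
cv2.imwrite("pics/w10.png",im[:,:,::-1]);cv2.imwrite("pics/t10.png",cv2.resize(t[150:270,100:300],None,fx=4,fy=4,interpolation=2)[:,:,::-1])
def red(im,a):
    hsv=cv2.cvtColor(im,cv2.COLOR_RGB2HSV).astype(int);H,S,V=hsv[...,0],hsv[...,1],hsv[...,2]
    return blobs(((H<11)|(H>170))&(S>170)&(V>90),a)
for c,st,m in red(im,500):
    cn=max(cv2.findContours(m.astype(np.uint8),0,2)[0],key=len); e=cv2.minEnclosingCircle(cn)
    print(e,onz("wrist",e[0],.106,T).round(4))
for c,st,m in red(t,60):
    w=onz("top",c,.111)-C; print("top",c.round(1),st,(w@CX).round(4),(w@CY).round(4))
print(arm.get_clock(),arm.get_tcp_pos())
E
```

```text
((281.49725341796875, 216.74313354492188), 34.092769622802734) [ 0.4813 -0.034   0.106 ]
top [193.5 208.2] [186 201  15  15 147] -0.0047 -0.0672
top [160.8 229.6] [154 223  15  15 171] 0.0002 0.0514
top [144.6 240.4] [138 234  14  14 139] 0.0019 0.11
23.3833 [ 0.48256286 -0.03478377  0.14998858]
```

View pics/w10.png

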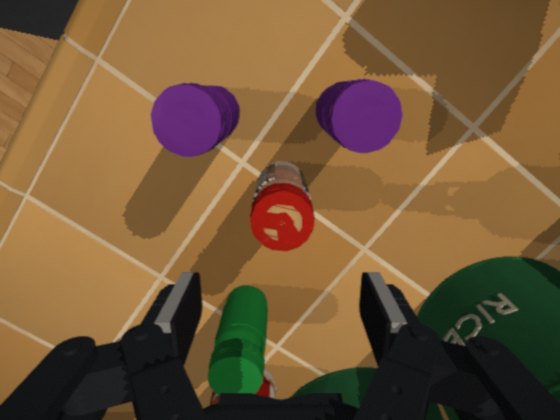

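View pics/t10.png

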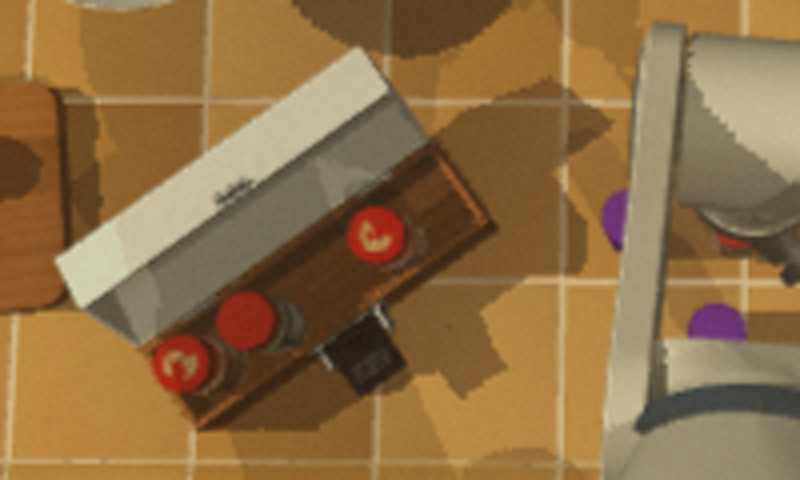

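```bash
python3 - <<'E'
from h import *
P=np.array([.4816,-.0345,0])
h=arm.move_linear(P+Z*.039,v=.15,threshold=8)
print("hit",h,arm.get_tcp_pos())
if not h:
    arm.set_gripper(.03,effort=40); zg=arm.get_tcp_pos()[2]
    arm.move_linear(P+Z*.19,v=.2)
    s=C-CY*.0082
    arm.move_linear(s+Z*.175,v=.25)
    print("w",arm.get_grip_width(),arm.get_force(),zg)
T=arm.calibration("wrist")
for n in ("wrist","scene"): cv2.imwrite(f"pics/{n}11.png",arm.grab_frame(n)[:,:,::-1])
a=cv2.imread("pics/scene11.png");cv2.imwrite("pics/s11.png",cv2.resize(a[90:220,180:310],None,fx=5,fy=4.5,interpolation=2))
print(arm.get_clock(),arm.get_tcp_pos())
w=onz("wrist",(280.3,310),.242,T)-C; print("held",w@CX,w@CY)
E
```

```text
hit False [ 0.48213541 -0.0343971   0.03951462]
w 0.04338212223746606 [-0.52628319 -0.99213142 -1.19927109] 0.040047694398235904
27.1167 [0.43726407 0.29534161 0.17504445]
held -0.0016637647270515599 -0.003646075379477983
```

View pics/wrist11.png

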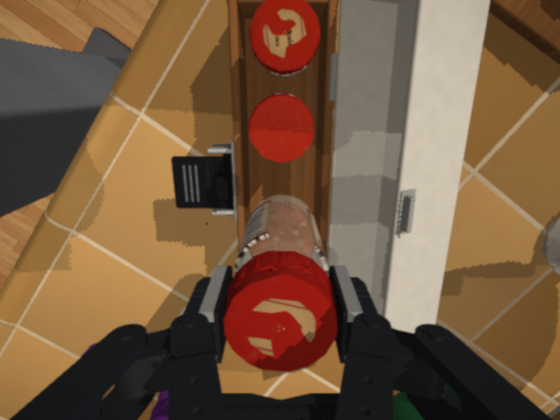

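View pics/s11.png

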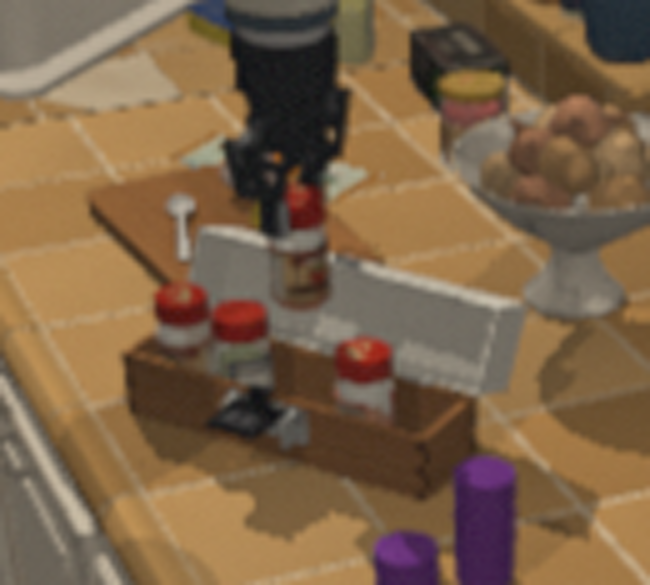

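```bash
python3 - <<'E'
from h import *
s=C-CY*.0082
h=arm.move_linear(s+Z*.06,v=.12,threshold=8)
print(h,arm.get_clock(),arm.get_force())
if not h: h=arm.move_linear(s+Z*.041,v=.03,threshold=4)
print(h,arm.get_tcp_pos(),arm.get_force(),arm.get_clock())
if arm.get_tcp_pos()[2]<.05:
    arm.set_gripper(.058)
    arm.move_linear(s+Z*.11,v=.12)
    arm.move_linear(s+Z*.22,v=.25)
    arm.move_to([.35,-.05,.3],arm.get_tcp_rot())
t=arm.grab_frame("top");sc=arm.grab_frame("scene")
cv2.imwrite("pics/t12.png",cv2.resize(t[150:270,100:300],None,fx=4,fy=4,interpolation=2)[:,:,::-1])
cv2.imwrite("pics/s12.png",sc[:,:,::-1])
cv2.imwrite("pics/s12c.png",cv2.resize(sc[90:220,180:310],None,fx=5,fy=4.5,interpolation=2)[:,:,::-1])
hsv=cv2.cvtColor(t,cv2.COLOR_RGB2HSV).astype(int);H,S,V=hsv[...,0],hsv[...,1],hsv[...,2]
for c,st,m in blobs(((H<11)|(H>170))&(S>170)&(V>90),60):
    w=onz("top",c,.111)-C; print("top",c.round(1),st,(w@CX).round(4),(w@CY).round(4))
print(arm.get_clock())
E
```

```text
False 28.225 [-0.00579843  0.07987515 -1.01073245]
True [0.43773841 0.29683059 0.04572627] [1.33258437 1.31037682 0.87444919] 28.725
top [193.5 208.1] [186 202  15  14 139] -0.0046 -0.0674
top [177.  218.2] [170 211  15  15 148] -0.0003 -0.0086
top [160.8 229.7] [154 223  15  15 170] -0.0001 0.0514
top [144.7 240.5] [138 234  14  14 137] 0.0015 0.1098
31.7583
```

View pics/t12.png

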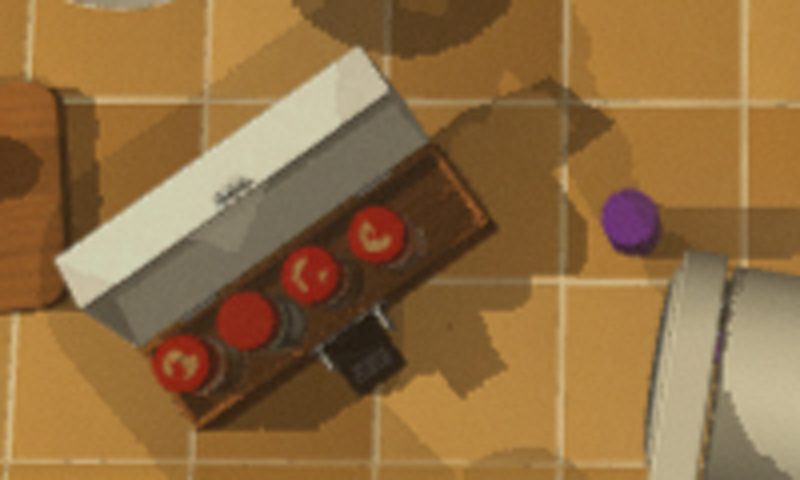

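View pics/s12c.png

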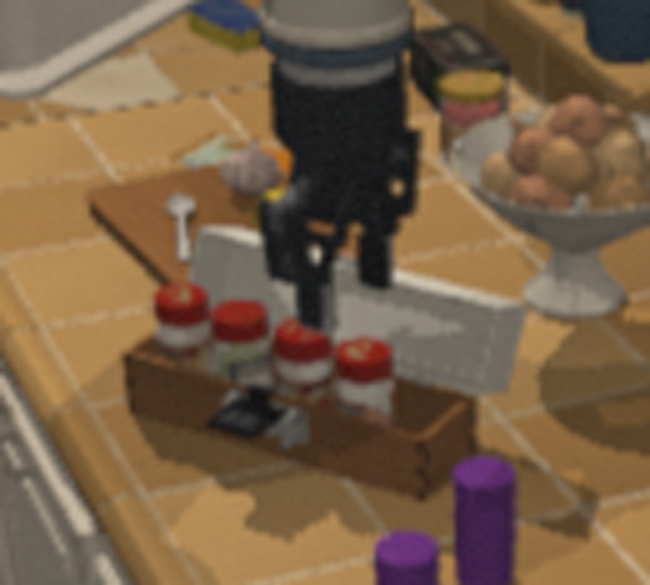

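View pics/s12.png

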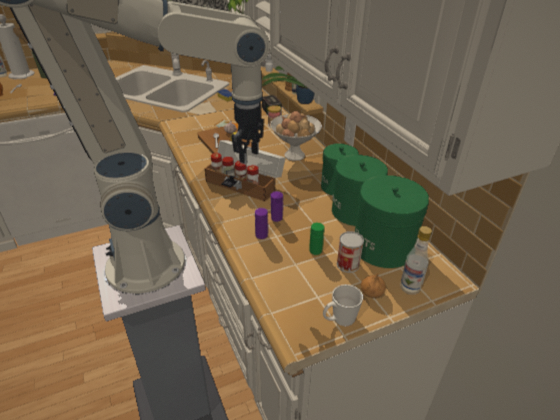

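All four jars stand upright in one row, the lid is open, and the mug, tin and look-alikes look unmoved. I'm handing in.

```bash
python3 -c "
from cell import arm
print(arm.get_tcp_pos(),arm.get_force());arm.job_done();print(arm.get_clock())"
```

```text
[ 0.35034296 -0.04940677  0.2996399 ] [ 0.01325014 -0.47907327  0.48826286]
the job is handed in; nothing more can be done
the job is handed in; nothing more can be done
```

I pressed the catch, the lid sprang open, and both jars now stand in the caddy between the two that were already there. I handed the job in at about 32 s on the robot's clock; no verdict is reported.

**Final checks:** in the last top view the four caps sit within 5 mm of the row's centre line, at −67, −9, +51 and +110 mm along the row (limit ±120 mm). The fourth, jar_in1, has the least room; the pad measurement put the tray's middle about 3 mm off my estimate, so it may really be near +113 mm. Both placed jars touched down at the height expected for the tray floor. The scene view shows all four jars upright, the lid open, the gripper clear, and the mug, tin and look-alikes where they were. I judged the lid, uprightness and those objects by eye, not by measurement.

**What disagreed:** the first two presses met no contact force. The real fingertips are about 35–40 mm above the reported TCP, seen in the wrist and scene views and confirmed by the contact height at the catch. I corrected the press and grasp heights for that, and the third press freed the lid. It stopped on the catch with about 21 N upward, more than the 10 N threshold I had set.

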